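Back off the blue ratchet clamp

TASK

The pine block in the blue ratchet clamp is ready: lift the yellow tab of the blue clamp's pawl and keep it up until the jaw has run back all the way, then let the pawl drop back down and move clear. Leave the pine block lying in the clamp, and leave the red clamp tight.

Things in the scene. Friction and masses are not known exactly. Their poses are not given: they have to be found in the camera images.
- blue_clamp_tab (a point): Centre of the yellow tab on the pawl of the BLUE clamp (fixed to the bench). Block 14 mm thick along its x (the hinge direction: pinch it there from above, 30 mm free each side), 22 mm along y, 28 mm high; centre 101 mm above the bench when down. Hinge: 83 mm toward -y, 25 mm below it; the tab rises 33 mm at most, drifting to -y (8 mm at 20 mm rise), held down by a 2 to 4 N spring.
- blue_clamp_jaw (a joint): Travel of the blue clamp's steel jaw, m: 0 = tight on the pine block, 0.023 = fully back at its stop. A spring drives it back by itself in 1 to 2 s while the pawl is clear of the ratchet wheel, that is while the tab is 11 mm or more above its rest; a pawl let go too soon drops into the teeth and stops it part-way.
- red_clamp_jaw (a joint): Travel of the jaw of the red clamp, m, the same way. This clamp is alike, holds a sanding block and must stay tight (0).
- pine_block_center (a point): Centre of the pine block, 60 x 120 x 42 mm, lying loose on the blue clamp's bed between its jaws, its long side along the clamp's x; underside 12 mm above the bench.

How it is judged:
On the way, in this order (a step that is already met when the one before it is completed fails the run):
1. the blue clamp's pawl is lifted clear of its wheel (height (world z) of blue_clamp_tab above 0.112 m), for 0.1 s.
2. the blue clamp's jaw has run back to its stop (value of joint blue_clamp_jaw above 0.021 m), for 0.1 s.
At the end, for the whole second after the job is handed in: The blue clamp's jaw is fully backed off (at least 21 of its 23 mm), its pawl is down again (tab less than 9 mm above its rest height), the red clamp's jaw has not backed off by 4 mm or more, and the pine block lies within 20 mm of where it was (value of joint blue_clamp_jaw above 0.021 m and height (world z) of blue_clamp_tab below 0.11 m and value of joint red_clamp_jaw below 0.004 m and distance of pine_block_center from where it was at the start of the episode below 0.02 m); the robot touches nothing.
It fails at once if the red clamp is let go (value of joint red_clamp_jaw above 0.004 m).
It fails at once if the pine block is knocked away (distance of pine_block_center from where it was at the start of the episode above 0.03 m).
It also fails if it takes over 35 s, if anything falls off the work surface, if the arm or the gripper's body presses on something with over 40 N, if the wrist force passes 120 N, or if a joint passes its speed limit or range.

ROBOT

A 7-joint arm with a two-finger parallel gripper is mounted at the origin on the work surface; the furniture and walls round the work are solid. World frame = base frame: x ahead of the robot, y to its left, z up, the work surface at z = 0. Lengths are in m, angles in rad, forces in N, time in s.
With the tool pointing down it reaches from about 0.425 to 0.875 m from the base axis. Payload 4.7 kg.
Tool frame: the origin (TCP) lies midway between the tips of the shut fingers; the grasp point (between the pads) lies 19 mm behind it; z points along the fingers, y is the line along which they close (so a half turn about z gives the same grasp; the last joint's range is limited). The gripper opens to 85 mm and grips with 20 to 120 N. Pads are 22 mm wide; open, the fingers measure 114 mm over their backs; the gripper's body (76 mm by 85 mm) begins 54 mm behind the grasp point. The pads swing forward as they close: fully open they stand 13 mm farther back than shut.
Start: joints at [1.347, 0.321, -0.07, 1.45, 0.023, 1.371, -0.057], TCP at [0.153, -0.632, 0.208] pointing down, gripper open.
Joint ranges: [-2.86, 2.86], [-0.3, 2.09], [-1.38, 1.24], [0.06, 2.45], [-1.56, 4.7], [0.09, 2.05], [-2.69, 2.69]. Speed limits (rad/s): [2.57, 2.57, 3.14, 3.14, 3.14, 3.14, 3.14].

INTERFACE

Orientations are given as a rotation vector (axis times angle).
In Python, from rig import * gives the robot as it stands.
- The arm moves only by the shell command python3 -m pendant 'ROWS' [OPENING] [FORCE]. ROWS is JSON, a list of rows, each a list of 2 entries, a list of its own where there are three numbers: the shift along the tool's x, y, z in mm, then the turn, a rotation vector about the tool's x, y, z in degrees. A call has 1 to 5 rows; each row is the pose to reach, as a shift and turn from the pose commanded when the call began, along the tool's axes at that moment; what a row does not reach only later rows make up. A row lasts 1/8 s, in which the tool goes at most 62.5 mm and 10.7 degrees, less where a joint would pass 70% of its speed; a pose out of reach is approached as far as the arm can. A call with a gripper value outside its range is refused whole. OPENING is the gripper command: -1 is fully open, 1 is shut, values between are in proportion, set as the call begins (- or left out, the last holds). The fingers move at their own pace and stop on an object; FORCE is the grip in N (left out, the last holds). Time passes only in rows, so rows that repeat a pose let the fingers close. It gives the time, the measured TCP pose, the force, the opening and the grip force at its end, in the units of the state.
- observe(): the state, without advancing time (a new reading comes with each control period).
- capture(name): name is "side" or "top" or "wrist"; returns a dict with "image" (420x560x3 uint8, blue, green, red), "K" (3x3 intrinsics, pixels), "pose" (4x4, takes a point from camera to world coordinates). Camera axes: x right, y down, z forward; pixel columns grow to the right and rows downward; lengths in m; the calibration is good to about 2 mm. A picture is of the moment at which its call begins. There is no depth.
- close_job(): hands the job in; it is judged then, once.
The state is a dict: "clock": time; "joints": joint angles; "qd": joint speeds; "joint_torque": joint torques, N m; "eef_pos": TCP position; "tool_rot": TCP orientation; "force": force on the tool from outside, world axes, zero at the start; "torque": the same for the moment, N m; "gripper_width": opening from 0.0 (shut) to 1.0 (fully open); "gripper_force": force on a finger pad.
Only numpy, scipy, OpenCV 4.12 (cv2) and the standard library are available. Lean on these libraries where they do the work, as an engineer would, in place of code of your own. Each camera call takes 0.05 s, during which the arm holds its last target. There are 200 camera calls.

## Working session

There is one attempt and no reset: what is moved stays moved. The work goes in short steps, Python scripts to look and compute and a shell command to move; the robot and the scene stay as the last step left them, time stands still between calls to the robot, and variables do not carry over. Pictures are saved under pics/ and viewed, at most 10 in all, crops included, and the job is handed in when it is done.

```bash
mkdir -p pics; ls; python3 - <<'E'
from rig import *
import cv2,numpy as np,pickle
s=observe();print({k:np.round(v,3) for k,v in s.items()})
d={n:capture(n) for n in("side","top")}
pickle.dump(d,open("c0.pkl","wb"))
cv2.imwrite("pics/side0.png",d["side"]["image"]);cv2.imwrite("pics/top0.png",d["top"]["image"])
for n in d: print(n,d[n]["K"].round(1).tolist(),d[n]["pose"].round(3).tolist())
E
```

```text
pics
{'clock': np.float64(0.0), 'joints': array([ 1.347,  0.322, -0.07 ,  1.452,  0.023,  1.371, -0.057]), 'qd': array([-0.001, -0.   ,  0.002, -0.001,  0.   , -0.001, -0.   ]), 'joint_torque': array([ 0.0000e+00, -4.9359e+01, -3.8200e-01, -3.1433e+01,  1.3000e-02,
        1.1000e-02, -0.0000e+00]), 'eef_pos': array([ 0.153, -0.631,  0.206]), 'tool_rot': array([-3.117e+00, -3.720e-01,  1.000e-03]), 'force': array([-0.033,  0.227,  0.448]), 'torque': array([-0.021, -0.026,  0.065]), 'gripper_force': np.float64(0.0), 'gripper_width': np.float64(1.0)}
side [[451.4, 0.0, 281.5], [0.0, 451.4, 213.5], [0.0, 0.0, 1.0]] [[-0.865, -0.17, 0.472, -0.036], [-0.502, 0.335, -0.798, 0.885], [-0.022, -0.927, -0.375, 0.518], [0.0, 0.0, 0.0, 1.0]]
top [[444.3, 0.0, 285.7], [0.0, 444.3, 209.2], [0.0, 0.0, 1.0]] [[0.026, -0.989, 0.144, 0.366], [-0.999, -0.029, -0.014, -0.015], [0.018, -0.143, -0.99, 1.094], [0.0, 0.0, 0.0, 1.0]]
```

View pics/side0.png

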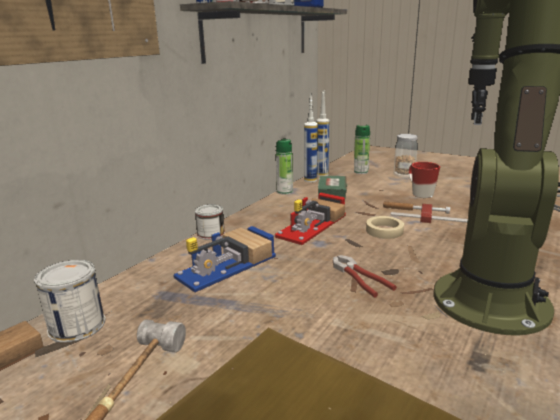

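View pics/top0.png

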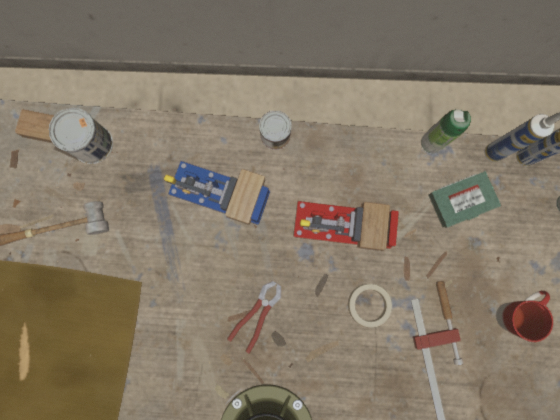

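The side view shows the blue clamp's yellow tab at about (192,244) and the red clamp's at (298,204). In the top view they are at (170,180) and (306,223). The blue clamp is on the left, with its pine block toward −y of the tab. Next I triangulate.

```bash
cat > h.py <<'E'
import cv2,numpy as np
from scipy.spatial.transform import Rotation as R
def blobs(im,lo,hi,amin=8):
    m=cv2.inRange(cv2.cvtColor(im,cv2.COLOR_BGR2HSV),lo,hi)
    n,l,st,c=cv2.connectedComponentsWithStats(m)
    return [(c[i],st[i]) for i in range(1,n) if st[i][4]>=amin]
def ray(c,p):
    d=c["pose"][:3,:3]@np.linalg.solve(c["K"],[p[0],p[1],1.]);return c["pose"][:3,3],d/np.linalg.norm(d)
def plane(c,p,z):
    o,d=ray(c,p);return o+d*(z-o[2])/d[2]
def tri(a,b):
    (o,d),(p,e)=a,b
    t=np.linalg.lstsq(np.c_[d,-e],p-o,rcond=None)[0]
    x,y=o+t[0]*d,p+t[1]*e;return (x+y)/2,np.linalg.norm(x-y)
E
python3 - <<'E'
from h import *;import pickle
d=pickle.load(open("c0.pkl","rb"))
Y=((22,150,120),(35,255,255));B=((105,130,50),(125,255,255))
for n in d:
    for c,s in blobs(d[n]["image"],*Y): print(n,c.round(1),s)
s=d["side"];t=d["top"]
# blue base: rect of blue mask in top (base plate, z~0.01)
m=cv2.inRange(cv2.cvtColor(t["image"],cv2.COLOR_BGR2HSV),*B);m[:, :150]=0;m[:,290:]=0;m[:140]=0;m[240:]=0
pts=cv2.findNonZero(m);r=cv2.minAreaRect(pts);print(r)
for p in cv2.boxPoints(r): print(p.round(1),plane(t,p,0.012).round(4))
E
```

```text
side [297.9 204.9] [295 200   7  11  70]
side [191.5 244.2] [187 238  10  14 119]
top [169.1 178.6] [165 176   9   7  35]
top [303.6 220.6] [301 220   7   2  12]
((218.08433532714844, 191.43067932128906), (91.6852035522461, 34.42131042480469), 16.898649215698242)
[169.2 194.6] [0.5517 0.2567 0.012 ]
[179.2 161.6] [0.6356 0.2373 0.012 ]
[267.  188.3] [0.5746 0.017  0.012 ]
[256.9 221.2] [0.4919 0.0389 0.012 ]
```

```bash
python3 - <<'E'
from h import *;import pickle
from rig import observe
d=pickle.load(open("c0.pkl","rb"));s=d["side"];t=d["top"]
X,g=tri(ray(s,(191.5,244.2)),ray(t,(169.1,178.6)));print("tab",X.round(4),g.round(4),"top plane.115",plane(t,(169.1,178.6),.115).round(4),"side plane",plane(s,(191.5,244.2),.101).round(4),np.hypot(*X[:2]))
o=observe();T=R.from_rotvec(o["tool_rot"]);print(T.as_matrix().round(3))
E
```

```text
tab [0.5728 0.2366 0.1012] 0.001 top plane.115 [0.5703 0.2334 0.115 ] side plane [0.5724 0.2364 0.101 ] 0.6197521586914839
[[ 0.972  0.236 -0.001]
 [ 0.236 -0.972  0.002]
 [-0.    -0.002 -1.   ]]
```

The tab comes out at (0.572, 0.236, 0.101). That agrees with the given height of 0.101 m, and its 0.62 m radius is within reach. The clamp's y axis points at about 74.5° azimuth. I'll work out an arc that stays clear of the base.

```bash
cat >> h.py <<'E'
def rows(pos,rv,wps):
    """rows for world waypoints [(xyz, tool-y azimuth deg)], tool straight down"""
    T=R.from_rotvec(rv);out=[]
    for p,a in wps:
        a=np.radians(a);y=np.array([np.cos(a),np.sin(a),0]);z=np.array([0,0,-1.]);x=np.cross(y,z)
        G=R.from_matrix(np.c_[x,y,z]);out.append([(1000*T.inv().apply(np.array(p)-pos)).round().astype(int).tolist(),np.degrees((T.inv()*G).as_rotvec()).round(1).tolist()])
    return out
E
python3 - <<'E'
from h import *;from rig import observe
o=observe();pos,rv=o["eef_pos"],o["tool_rot"]
n=20;W=[]
for i in range(1,n+1):
    f=i/n;az=np.radians(-76.3+(22.45+76.3)*f);r=.65+(.62-.65)*f-.05*np.sin(np.pi*f);z=.206+min(1,f*5)*.08-max(0,(f-.8)/.2)*.05
    W.append(([r*np.cos(az),r*np.sin(az),z],-76.3+60.8*f))
for k in range(4):
    print(rows(pos,rv,W[5*k:5*k+5]))
    a=W[5*k+4];pos=np.array(a[0]);b=np.radians(a[1]);y=np.array([np.cos(b),np.sin(b),0]);z=np.array([0,0,-1.]);rv=R.from_matrix(np.c_[np.cross(y,z),y,z]).as_rotvec()
E
```

```text
[[[56, -11, -19], [-0.1, 0.0, -3.1]], [[109, -28, -39], [-0.1, 0.0, -6.2]], [[160, -48, -59], [-0.1, -0.0, -9.2]], [[209, -71, -79], [-0.1, -0.0, -12.2]], [[254, -98, -79], [-0.1, -0.0, -15.3]]]
[[[50, -17, 0], [-0.0, -0.0, -3.0]], [[97, -38, 0], [-0.0, -0.0, -6.1]], [[143, -61, 0], [-0.0, -0.0, -9.1]], [[187, -87, 0], [-0.0, -0.0, -12.2]], [[229, -115, 0], [-0.0, -0.0, -15.2]]]
[[[47, -19, 0], [0.0, 0.0, -3.0]], [[92, -41, 0], [0.0, 0.0, -6.1]], [[136, -66, 0], [0.0, 0.0, -9.1]], [[178, -94, 0], [0.0, 0.0, -12.2]], [[219, -125, 0], [0.0, 0.0, -15.2]]]
[[[46, -22, 0], [0.0, 0.0, -3.0]], [[91, -49, 12], [0.0, 0.0, -6.1]], [[134, -78, 25], [0.0, 0.0, -9.1]], [[175, -112, 37], [0.0, 0.0, -12.2]], [[214, -149, 50], [0.0, 0.0, -15.2]]]
```

```bash
python3 -m pendant '[[[56,-11,-19],[0,0,-3]],[[109,-28,-39],[0,0,-6]],[[160,-48,-59],[0,0,-9]],[[209,-71,-79],[0,0,-12]],[[254,-98,-79],[0,0,-15.2]]]' 0.1
python3 -m pendant '[[[50,-17,0],[0,0,-3]],[[97,-38,0],[0,0,-6]],[[143,-61,0],[0,0,-9]],[[187,-87,0],[0,0,-12]],[[229,-115,0],[0,0,-15.2]]]'
python3 -m pendant '[[[47,-19,0],[0,0,-3]],[[92,-41,0],[0,0,-6]],[[136,-66,0],[0,0,-9]],[[178,-94,0],[0,0,-12]],[[219,-125,0],[0,0,-15.2]]]'
python3 -m pendant '[[[46,-22,0],[0,0,-3]],[[91,-49,12],[0,0,-6]],[[134,-78,25],[0,0,-9]],[[175,-112,37],[0,0,-12]],[[214,-149,50],[0,0,-15.2]]]'
python3 -m pendant '[[[0,0,0],[0,0,0]],[[0,0,0],[0,0,0]]]'
python3 - <<'E'
from h import *;from rig import *;import pickle
o=observe();print(o["eef_pos"].round(4),R.from_rotvec(o["tool_rot"]).as_matrix().round(3).tolist(),o["clock"],np.round(o["joints"],2))
d={n:capture(n) for n in("wrist","side","top")};pickle.dump((o,d),open("c1.pkl","wb"))
cv2.imwrite("pics/wrist1.png",d["wrist"]["image"])
Y=((22,150,120),(35,255,255))
for n in d:
    for c,s in blobs(d[n]["image"],*Y,20): print(n,c.round(1),s)
print(d["wrist"]["pose"].round(3).tolist())
E
```

```text
clock: 0.72
eef_pos: [0.3789, -0.4758, 0.2881]
tool_rot: [3.039, 0.785, 0.002]
force: [-0.3, 0.0, -0.9]
gripper_width: 0.448
gripper_force: 0.0
clock: 1.35
eef_pos: [0.5226, -0.2639, 0.2859]
tool_rot: [-2.911, -1.18, 0.001]
force: [0.1, -0.5, 0.3]
gripper_width: 0.449
gripper_force: 0.0
clock: 1.98
eef_pos: [0.5926, -0.022, 0.2859]
tool_rot: [-2.73, -1.554, 0.001]
force: [0.6, -0.1, 0.0]
gripper_width: 0.452
gripper_force: 0.0
clock: 2.6
eef_pos: [0.5737, 0.238, 0.2356]
tool_rot: [-2.501, -1.901, 0.001]
force: [0.7, 0.6, 0.5]
gripper_width: 0.449
gripper_force: 0.0
clock: 2.85
eef_pos: [0.5742, 0.236, 0.236]
tool_rot: [2.502, 1.899, -0.002]
force: [0.4, -0.3, 0.3]
gripper_width: 0.452
gripper_force: 0.0
[0.5742 0.236  0.236 ] [[0.269, 0.963, -0.001], [0.963, -0.269, -0.001], [-0.001, -0.0, -1.0]] 2.85 [ 0.18  0.34 -0.78  1.46  0.24  1.44 -0.87]
wrist [285.8 188.5] [278 176  16  25 359]
side [297.9 204.9] [295 200   7  11  71]
side [191.5 244.2] [187 238  10  14 120]
top [169.4 178.9] [165 176  10   7  34]
[[0.964, -0.258, -0.073, 0.593], [-0.268, -0.927, -0.264, 0.302], [0.001, 0.273, -0.962, 0.403], [0.0, 0.0, 0.0, 1.0]]
```

View pics/wrist1.png

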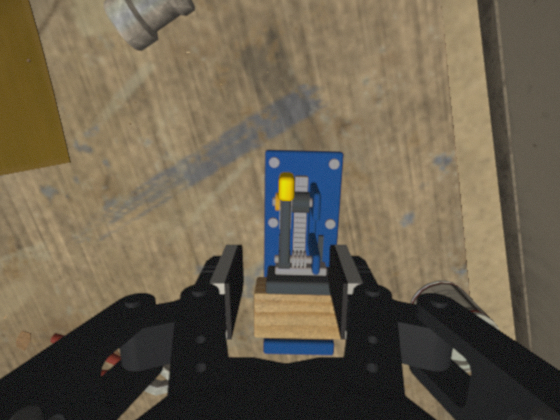

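The wrist view shows the tab at (286,188), midway between the fingers, with the clamp square to the image. I'll check the offset in the tool axes.

```bash
python3 - <<'E'
from h import *;import pickle
o,d=pickle.load(open("c1.pkl","rb"));w=d["wrist"]
T=R.from_rotvec(o["tool_rot"])
for px,z in(((285.8,188.5),.101),((285.8,188.5),.115),((286,176),.087),((286,200.5),.115)):
    P=plane(w,px,z);print(P.round(4),"tool mm",(1000*T.inv().apply(P-o["eef_pos"])).round(1))
X,g=tri(ray(w,(285.8,188.5)),ray(d["side"],(191.5,244.2)));print(X.round(4),g.round(4),(1000*T.inv().apply(X-o["eef_pos"])).round(1))
# blue plate edge angle in wrist
m=cv2.inRange(cv2.cvtColor(w["image"],cv2.COLOR_BGR2HSV),(105,130,50),(125,255,255));m[250:]=0
c=max(cv2.findContours(m,0,2)[0],key=cv2.contourArea);r=cv2.minAreaRect(c)
for p in cv2.boxPoints(r): print(p.round(),plane(w,p,.012).round(4))
E
```

```text
[0.5734 0.231  0.101 ] tool mm [ -4.9   0.7 135. ]
[0.5743 0.2343 0.115 ] tool mm [ -1.5   0.6 121. ]
[0.5759 0.2392 0.087 ] tool mm [  3.7   0.8 149. ]
[0.5716 0.2239 0.115 ] tool mm [-12.2   0.8 121. ]
[0.5744 0.2319 0.0993] 0.0033 [ -3.8   1.3 136.8]
[264. 249.] [0.5213 0.1436 0.012 ]
[266. 150.] [0.558  0.2588 0.012 ]
[342. 152.] [0.6406 0.2339 0.012 ]
[340. 251.] [0.6108 0.1164 0.012 ]
```

```bash
python3 -m pendant '[[[-1,1,50],[0,0,0]],[[-2,1,95],[0,0,0]],[[-2,1,130],[0,0,0]],[[-2,1,146],[0,0,0]],[[-2,1,154],[0,0,0]]]'
python3 -m pendant '[[[0,0,0],[0,0,0]]]'
python3 - <<'E'
from rig import *;import cv2,numpy as np
cv2.imwrite("pics/wrist2.png",capture("wrist")["image"]);im=capture("side")["image"][180:320,120:320]
cv2.imwrite("pics/side2.png",cv2.resize(im,None,fx=3.5,fy=3.5))
E
```

```text
clock: 3.62
eef_pos: [0.5751, 0.2338, 0.0824]
tool_rot: [2.503, 1.898, 0.0]
force: [0.1, 0.7, 0.1]
gripper_width: 0.448
gripper_force: 0.0
clock: 3.75
eef_pos: [0.5752, 0.2345, 0.0832]
tool_rot: [2.502, 1.899, 0.001]
force: [-0.2, -0.7, 0.3]
gripper_width: 0.451
gripper_force: 0.0
```

View pics/wrist2.png

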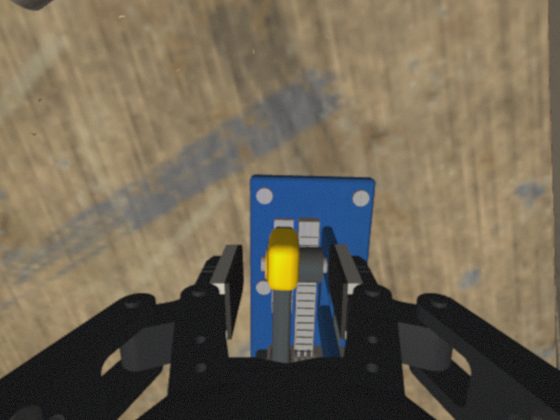

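View pics/side2.png

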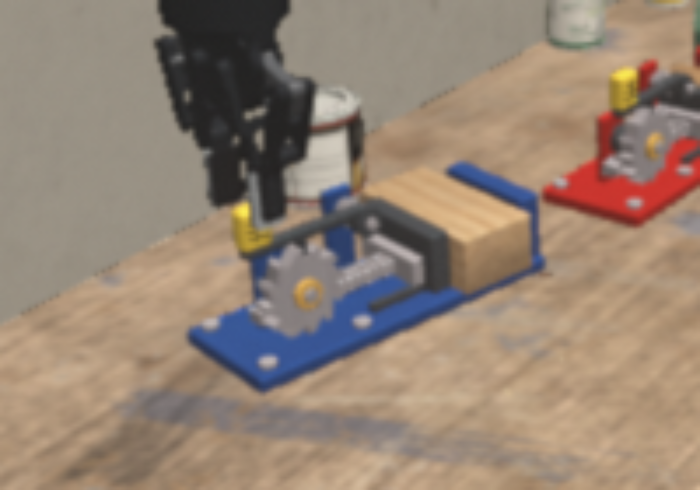

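The wrist view shows the tab at (284,258) between the pads. In the side view the fingertips seem a little high or back relative to the tab, so I'll check that with numbers.

```bash
python3 - <<'E'
from h import *;from rig import *
o=observe();T=R.from_rotvec(o["tool_rot"]);w=capture("wrist");s=capture("side")
print(o["eef_pos"])
def pr(c,P):
    q=np.linalg.inv(c["pose"])@np.r_[P,1];q=c["K"]@q[:3];return (q[:2]/q[2]).round(1)
for t in((0,0,0),(0,19,-6),(0,-19,-6),(11,19,-6),(-11,19,-6),(11,19,-30),(-11,19,-30)):
    P=o["eef_pos"]+T.apply(np.array(t)/1000);q=pr(s,P);print(t,"wrist",pr(w,P),"side",q,"crop",(q-[120,180])*3.5)
for c,st in blobs(w["image"],(22,150,120),(35,255,255),20):
    print(c,st)
    for px,z in((c,.115),((c[0],st[1]),.087),((c[0],st[1]+st[3]),.115)): print((1000*T.inv().apply(plane(w,px,z)-o["eef_pos"])).round(1))
for c,st in blobs(s["image"],(22,150,120),(35,255,255),20): print(c,st)
E
```

```text
[0.57550577 0.23491537 0.08393478]
(0, 0, 0) wrist [284.9 240.8] side [191.6 250.8] crop [250.6 247.8]
(0, 19, -6) wrist [322.6 245.4] side [186.4 245.6] crop [232.4 229.6]
(0, -19, -6) wrist [247.1 245.3] side [196.4 251.1] crop [267.4  248.85]
(11, 19, -6) wrist [323.3 224.8] side [182.1 247.3] crop [217.35 235.55]
(-11, 19, -6) wrist [322.  265.3] side [190.7 244. ] crop [247.45 224.  ]
(11, 19, -30) wrist [329.2 243.7] side [180.9 237.2] crop [213.15 200.2 ]
(-11, 19, -30) wrist [327.5 289.7] side [189.6 234. ] crop [243.6 189. ]
[281.79300074 267.08860759] [ 266  245   32   46 1343]
[  0.5  -1.3 -31.1]
[-1.  -1.6 -3.1]
[-11.1  -1.3 -31.1]
[297.91549296 204.94366197] [295 200   7  11  71]
[190.42105263 245.81578947] [187 239  10  13  76]
```

The close wrist view puts the tab centre within about 1 mm of the tool axis, at tool (0, −1.3). I'll shift −1 mm, close gently and look.

```bash
python3 -m pendant '[[[0,-1,0],[0,0,0]],[[0,-1,0],[0,0,0]],[[0,-1,0],[0,0,0]],[[0,-1,0],[0,0,0]],[[0,-1,0],[0,0,0]]]' 1 40
python3 - <<'E'
from rig import *;import cv2,numpy as np
a=capture("wrist")["image"][150:400,180:400];im=capture("side")["image"][200:290,140:240]
cv2.imwrite("pics/both3.png",np.hstack([cv2.resize(a,(396,450)),cv2.resize(im,(400,450))]))
E
```

```text
clock: 4.58
eef_pos: [0.5739, 0.235, 0.0831]
tool_rot: [2.502, 1.9, 0.001]
force: [-0.2, -0.5, 5.0]
gripper_width: 0.15
gripper_force: 41.8
```

View pics/both3.png

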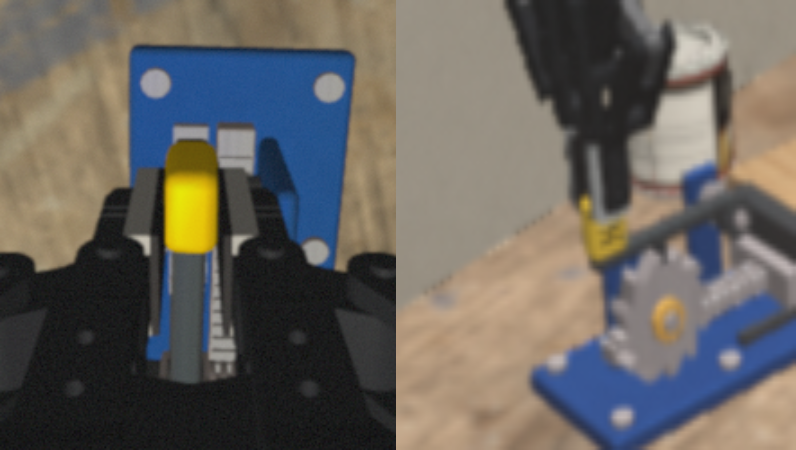

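The pads hold the tab on both faces (opening 12.8 mm, 42 N). Now I lift along the hinge arc to about 20 mm rise at 15°.

```bash
python3 -m pendant '[[[-0.4,0,-3.5],[0,2.5,0]],[[-0.9,0,-7],[0,5,0]],[[-1.7,0,-11],[0,7.5,0]],[[-2.5,0,-14.3],[0,10,0]],[[-4.6,0,-21],[0,15,0]]]'
python3 -m pendant '[[[0,0,0],[0,0,0]],[[0,0,0],[0,0,0]],[[0,0,0],[0,0,0]],[[0,0,0],[0,0,0]],[[0,0,0],[0,0,0]]]' | tail -6
python3 -m pendant '[[[0,0,0],[0,0,0]],[[0,0,0],[0,0,0]],[[0,0,0],[0,0,0]],[[0,0,0],[0,0,0]],[[0,0,0],[0,0,0]]]' | tail -3
python3 -m pendant '[[[0,0,0],[0,0,0]],[[0,0,0],[0,0,0]],[[0,0,0],[0,0,0]],[[0,0,0],[0,0,0]],[[0,0,0],[0,0,0]]]' | tail -3
python3 - <<'E'
from rig import *;import cv2,numpy as np
im=capture("side")["image"][200:300,140:290];t=capture("top")["image"][140:240,140:290]
cv2.imwrite("pics/both4.png",np.hstack([cv2.resize(im,(400,267)),cv2.resize(t,(400,267))]))
import pickle;t0=pickle.load(open("c0.pkl","rb"))["top"]["image"][140:240,140:290]
cv2.imwrite("pics/both4.png",np.vstack([cv2.imread("pics/both4.png"),np.hstack([cv2.resize(pickle.load(open("c0.pkl","rb"))["side"]["image"][200:300,140:290],(400,267)),cv2.resize(t0,(400,267))])]))
E
```

```text
clock: 5.3
eef_pos: [0.5726, 0.2314, 0.1035]
tool_rot: [-2.36, -1.795, -0.315]
force: [-0.2, 2.2, -0.3]
gripper_width: 0.146
gripper_force: 41.2
clock: 5.92
eef_pos: [0.5725, 0.2312, 0.1037]
tool_rot: [-2.362, -1.795, -0.312]
force: [1.7, 3.9, 1.1]
gripper_width: 0.142
gripper_force: 41.2
force: [1.0, 5.6, 1.4]
gripper_width: 0.146
gripper_force: 41.2
force: [2.1, 5.4, 1.0]
gripper_width: 0.147
gripper_force: 41.2
```

View pics/both4.png

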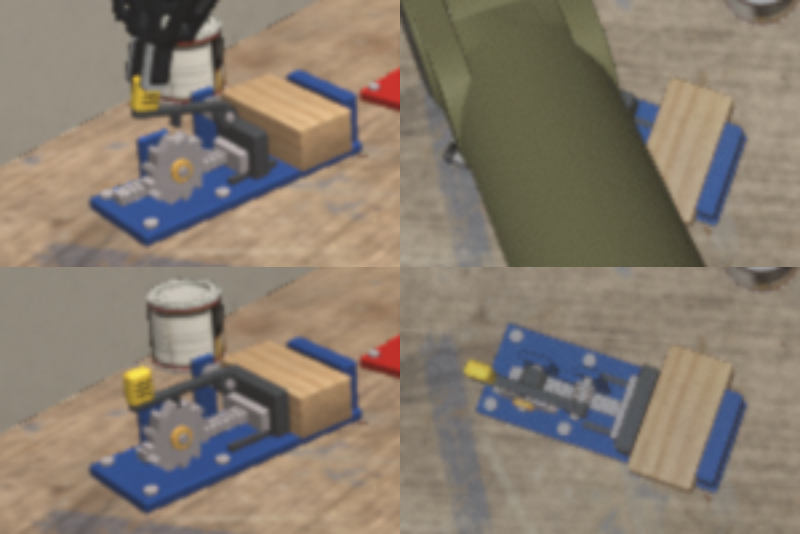

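The jaw has run back: there is a gap to the block, and the rack now sticks out at the tab end. The pine block lies where it was. I'll lower to about 3 mm above rest, release and withdraw.

```bash
python3 -m pendant '[[[0,0,0],[0,0,0]],[[0,0,0],[0,0,0]],[[0,0,0],[0,0,0]],[[0,0,0],[0,0,0]]]' | tail -3
python3 -m pendant '[[[0.2,0,3.7],[0,-2.5,0]],[[0.3,0,7.3],[0,-5,0]],[[0.2,0,11],[0,-7.5,0]],[[0,0,14.5],[0,-10,0]],[[-0.5,0,18],[0,-12.5,0]]]'
python3 -m pendant '[[[0,0,0],[0,0,0]],[[0,0,0],[0,0,0]],[[0,0,0],[0,0,0]],[[0,0,0],[0,0,0]]]' 0.1
python3 -m pendant '[[[0,0,-15],[0,0,0]],[[0,0,-45],[0,0,0]],[[0,0,-85],[0,0,0]],[[0,0,-120],[0,0,0]],[[0,0,-150],[0,0,0]]]'
python3 -m pendant '[[[30,0,0],[0,0,0]],[[60,0,0],[0,0,0]],[[60,0,0],[0,0,0]]]'
python3 - <<'E'
from rig import *;import cv2,numpy as np
from h import *
s=capture("side");w=capture("wrist")
for c,st in blobs(s["image"],(22,150,120),(35,255,255),20): print(c,st,plane(s,c,.101))
cv2.imwrite("pics/both5.png",np.hstack([cv2.resize(s["image"][190:300,140:290],(400,300)),cv2.resize(w["image"],(400,300))]))
E
```

```text
force: [1.7, 5.6, 2.0]
gripper_width: 0.147
gripper_force: 41.2
clock: 8.4
eef_pos: [0.5738, 0.2349, 0.086]
tool_rot: [-2.481, -1.885, -0.054]
force: [1.6, 4.9, 1.3]
gripper_width: 0.146
gripper_force: 41.3
clock: 8.9
eef_pos: [0.5735, 0.2334, 0.0859]
tool_rot: [-2.482, -1.883, -0.053]
force: [-0.2, -0.5, 0.2]
gripper_width: 0.451
gripper_force: 0.0
clock: 9.52
eef_pos: [0.5719, 0.2282, 0.2387]
tool_rot: [-2.481, -1.885, -0.057]
force: [0.1, 0.3, -0.5]
gripper_width: 0.449
gripper_force: 0.0
clock: 9.9
eef_pos: [0.587, 0.2888, 0.2396]
tool_rot: [-2.475, -1.888, -0.057]
force: [0.5, 0.5, -0.2]
gripper_width: 0.452
gripper_force: 0.0
[297.87142857 204.92857143] [295 200   7  11  70] [ 0.48069665 -0.07182729  0.101     ]
[191.5 244.2] [187 238  10  14 120] [0.57243611 0.23635059 0.101     ]
```

View pics/both5.png

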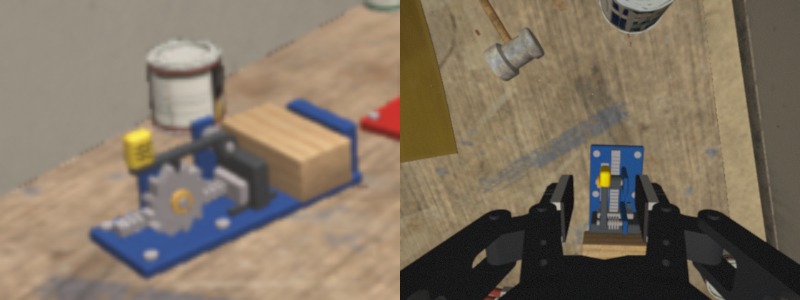

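In the last picture the tab is back at its rest pixel (191.5, 244.2), the jaw is back and the block is in place. The red tab has not moved and the gripper is clear.

```bash
python3 -c "
from rig import *
print(close_job())"
```

```text
the job is handed in; nothing more can be done
None
```

The job is handed in: the blue clamp's jaw has run back, its pawl is down at its rest height, the pine block still lies in the clamp, the red clamp's tab has not moved, and the arm is clear (the hand-in call gave no verdict).

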